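# Tap a housing cover square onto the inspection marks and start the check

### The arm

A 7-joint arm with a two-finger parallel gripper is mounted at the origin on a cart in front of the work surface, level with it; the furniture and walls round the work are solid. World frame = base frame: x ahead of the robot, y to its left, z up, the work surface at z = 0. Lengths are in m, angles in rad, forces in N, time in s.
With the tool pointing down it reaches from about 0.425 to 0.875 m from the base axis. Payload 4.7 kg.
Tool frame: the origin (TCP) lies at the centre of the arm's flange, where the gripper is bolted on; the fingertips stand 173 mm ahead of it and the grasp point (between the pads) lies 155 mm ahead of it; z points along the fingers, y is the direction in which the jaws open and shut (so a half turn about z gives the same grasp; the last joint's range is limited). The gripper opens to 85 mm and grips with 20 to 120 N. Pads are 22 mm wide; open, the fingers measure 114 mm over their backs; the gripper's body (76 mm by 85 mm) begins 54 mm behind the grasp point. The pads swing forward as they close: fully open they stand 13 mm farther back than shut.
Start: joints at [-1.335, 0.321, -0.07, 1.45, 0.023, 1.371, -0.057], TCP at [0.143, 0.634, 0.405] pointing down, gripper open.
Joint ranges: [-2.86, 2.86], [-0.3, 2.09], [-1.38, 1.24], [0.06, 2.45], [-1.56, 4.7], [0.09, 2.05], [-2.69, 2.69]. Speed limits (rad/s): [2.57, 2.57, 3.14, 3.14, 3.14, 3.14, 3.14].

### API

Orientations are given as a unit quaternion [w, x, y, z].
In Python, from bench import ctrl gives the robot as it stands.
- The arm moves only by the tool apply_moves, never from a script. Its argument "plan" is a list of rows, each a list of 7 numbers: the closure, from 0 (fully open) to 1 (shut), then the shift along the tool's x, y, z in mm, then the turn, a rotation vector about the tool's x, y, z in rad. A call has 1 to 20 rows; each row shifts and turns the commanded pose from where the row before left it, along the tool's axes as they then stand; what a row does not reach is not made up. A row lasts 1/8 s, in which the tool goes at most 62.5 mm and 10.7 degrees, less where a joint would pass 70% of its speed; a pose out of reach is approached as far as the arm can. A call with a gripper value outside its range is refused whole. The fingers move at their own pace and stop on an object; the grip force is fixed at half the most. Time passes only in rows, so rows that do not move let the fingers close. It gives the time, the measured TCP pose, the force and the opening at its end, in the units of the state.
- ctrl.get_obs(): the state, without advancing time (a new reading comes with each control period).
- ctrl.get_image(name): name is "side" or "top"; returns a dict with "img" (384x512x3 uint8, blue, green, red), "range_z" (384x512 float32, m along the optical axis (not along the pixel's ray), 0 where there is no reading), "fx", "fy", "cx", "cy" (pixels), "rvec" (rotation vector, rad) and "tvec" (3), from world to camera coordinates, as OpenCV has them. Camera axes: x right, y down, z forward; pixel columns grow to the right and rows downward; lengths in m; the calibration is good to about 2 mm. A picture is of the moment at which its call begins.
- ctrl.finish_job(): hands the job in, once; it reports no verdict.
Trained networks look in a picture, given as the dict that the camera call returned (one of the last four; its "shot" number tells which), for a name from the list of things; names that differ only in an ending like _2 or _b are one class to them, and where a whole thing is asked for, a point or a joint stands for the part that bears it (a point fixed in the world has none). Each returns a list of dicts, best first, with "confidence" (0 to 1); they miss things now and then, are a little off and sometimes report something else, mostly with a low value. They report only what shows in the picture. A call takes as long as a camera call. They do not tell look-alikes from the thing itself.
- ctrl.find_in(picture, thing): "point" ([column, row] in pixels, amid what is visible of it).
The state is a dict: "t": time; "joint_pos": joint angles; "joint_vel": joint speeds; "effort": joint torques, N m; "position": TCP position; "tool_rot": TCP orientation; "force": force on the tool from outside, world axes, zero at the start; "ft_torque": the same for the moment, N m; "opening": finger opening in m.
Only numpy, scipy, OpenCV 4.12 (cv2) and the standard library are available. Lean on these libraries where they do the work, as an engineer would, in place of code of your own. Each camera call takes 0.05 s, during which the arm holds its last target.

### The job

Tap the loose housing cover from one side and the other as needed until it lies centred and square inside the corner marks of the inspection plate; do not lift it off the plate. Once it lies still in place, press the start button fully down and let it go, leaving the cover in place and the other things where they are.

Things in the scene. Friction and masses are not known exactly. Their poses are not given: they have to be found in the camera images.
- inspection_plate: Fixed flat white plate, 190 mm along its x, 230 mm along its y, 14 mm thick, on the table. Origin at the centre of its underside; z up. Its top has thin flat black marks: a centre cross, centre lines, and four corner angles framing 104 mm (x) by 158 mm (y), the cover's outline with 4 mm to spare all round.
- plate_mark (a point): Centre of the marks, on the plate's top face (14 mm above the table); axes as the plate's.
- cover_center (a point): Centre of the loose housing cover, 13 mm above its underside: a flat grey metal block, 96 mm along its x, 150 mm along its y, 26 mm high, 0.3 to 0.55 kg, with upright sides, too wide to grasp across. It lies skewed on the plate; in place, its axes are parallel to the plate's and its centre is above plate_mark. It slides at a few N and stops when the push stops. Top ribs: decoration.
- start_button_top (a point): Top centre of the black round push button (32 mm across) on a small grey housing on the table, to the robot's right of the plate. It moves straight down.
- start_button (a joint): Travel of the button in m: 0 is up, 0.006 is fully down, which takes about 5 N; a spring returns it.
- the_hand_meter: Hand-held meter, 142 x 68 x 41 mm, lying on the table beyond the button; a bystander. Origin under its centre.
- side_cutters: Side cutters, 136 mm long, 14 mm high, lying on the table beyond the plate; a bystander.
- small_transformer: Small transformer, 56 x 48 x 42 mm, standing on the table beyond the plate; a bystander. Origin under its centre.
Mind the look-alikes: they are no part of the job. What is shaped like the part that bears cover_center but turquoise is not meant.

How it is judged:
By the outcome, as a careful person would: the job done as asked, in the order asked, and still so for the second after the job is handed in, with the robot touching nothing.
It also fails if it takes over 51 s, if anything falls off the work surface, if the arm or the gripper's body presses on something with over 40 N, if the wrist force passes 120 N, or if a joint passes its speed limit or range.

## Working session

There is one attempt and no reset: what is moved stays moved. The work goes in short steps, Python scripts to look and compute and a tool call to move; the robot and the scene stay as the last step left them, time stands still between calls to the robot, and variables do not carry over. Pictures are saved under pics/ and viewed, and the job is handed in when it is done.

Besides the shell and the picture viewer there is one more tool, called after "Emit:" as name(argument=value, ...), one argument or row to a line, values as JSON. apply_moves: Moves the arm, as the interface text tells. Its arguments: {"type":"object","properties":{"plan":{"type":"array"}},"required":["plan"]}

```bash
ls; mkdir -p pics; python3 - <<'E'
from bench import ctrl
import cv2
o=ctrl.get_obs(); print({k:o[k] for k in('t','position','tool_rot','force','opening')})
for n in('top','side'):
    d=ctrl.get_image(n); cv2.imwrite(f'pics/{n}0.png',d['img']); print(n,d['fx'],d['fy'],d['cx'],d['cy'],d['rvec'],d['tvec'])
    import pickle; pickle.dump(d,open(f'{n}0.pkl','wb'))
E
```

```text
pics
{'t': 0.0, 'position': array([0.14296738, 0.63387076, 0.40361648]), 'tool_rot': array([-5.82319332e-05,  1.10662929e-01,  9.93857531e-01, -9.60062912e-04]), 'force': array([-0.09857536, -0.37021207, -0.29835215]), 'opening': 0.08572154239461229}
top 363.5913872851448 363.5913872851448 259.3813723435894 193.99928764356605 [ 2.15358665 -2.11910134  0.17648768] [0.01994221 0.58958759 0.98394214]
side 443.4055035671843 443.4055035671843 251.50308790616373 186.71555337451753 [ 2.43487935  0.65213085 -0.21828842] [-0.53927488 -0.1515242   1.36952875]
```

View pics/top0.png

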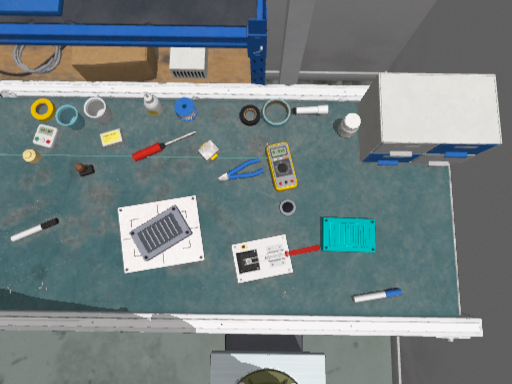

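View pics/side0.png

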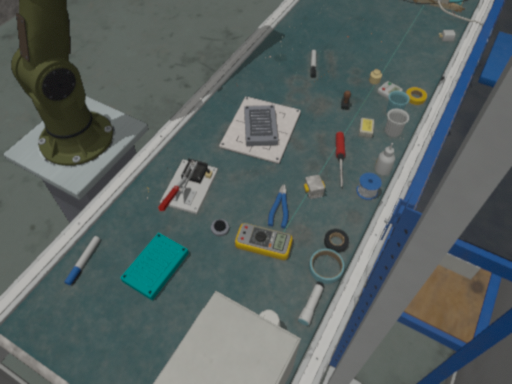

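```bash
cat > h.py <<'E'
import numpy as np,cv2,pickle
def cam(d):
    R=cv2.Rodrigues(np.array(d['rvec'],float))[0]; t=np.array(d['tvec'],float).ravel()
    K=np.array([[d['fx'],0,d['cx']],[0,d['fy'],d['cy']],[0,0,1.]]); return K,R,t
def proj(d,P):
    K,R,t=cam(d); p=(K@(R@np.atleast_2d(P).T+t[:,None])).T; return p[:,:2]/p[:,2:]
def atz(d,uv,z):
    K,R,t=cam(d); uv=np.atleast_2d(uv); r=(R.T@np.linalg.inv(K)@np.c_[uv,np.ones(len(uv))].T).T
    c=-R.T@t; s=(z-c[2])/r[:,2]; return c+s[:,None]*r
def rectify(d,z,x0,x1,y0,y1,s=2):  # s px/mm ; image up=+x, left=+y
    W=int((y1-y0)*1000*s);H=int((x1-x0)*1000*s)
    v,u=np.mgrid[0:H,0:W]
    X=x1-(v+.5)/s/1000; Y=y1-(u+.5)/s/1000
    p=proj(d,np.c_[X.ravel(),Y.ravel(),np.full(X.size,z)]).astype(np.float32)
    return cv2.remap(d['img'],p[:,0].reshape(H,W),p[:,1].reshape(H,W),cv2.INTER_CUBIC)
E
python3 - <<'E'
from h import *
for n in('top','side'):
    d=pickle.load(open(n+'0.pkl','rb'))
    c=-cam(d)[1].T@cam(d)[2]; print(n,'cam',c, 'tcp px',proj(d,[.143,.634,.404]))
    pts={'top':[(161,234),(288,207)],'side':[(261,127),(220,227)]}[n]
    print(atz(d,pts,[.014,.03][0]))
    for u,v in pts: print(d['range_z'][v-1:v+2,u-1:u+2])
d=pickle.load(open('top0.pkl','rb'))
print(atz(d,[[161,234]],.04))
E
```

```text
top cam [0.42078837 0.02911672 1.06688458] tcp px [[-105.32905568  416.37864235]]
[[ 0.4734581   0.31099309  0.014     ]
 [ 0.55778705 -0.05465518  0.014     ]]
[[1.0175706 1.0183351 1.0202017]
 [1.0218256 1.0206016 1.0193453]
 [1.0192436 1.0197439 1.0143943]]
[[1.055602  1.0498214 1.0544515]
 [1.0543914 1.0509876 1.053684 ]
 [1.052963  1.050386  1.0491168]]
side cam [ 0.93712215 -0.53697205  1.01136   ] tcp px [[218.30060206 -72.81030922]]
[[ 0.47724122  0.310876    0.014     ]
 [ 0.56091441 -0.05737864  0.014     ]]
[[1.3352346 1.3394405 1.3367323]
 [1.3354423 1.3350272 1.3341911]
 [1.3330076 1.3380283 1.3349001]]
[[1.1540699 1.1553863 1.1532865]
 [1.1479268 1.15107   1.1497087]
 [1.1509615 1.1472497 1.1489782]]
[[0.47215747 0.30403241 0.04      ]]
```

```bash
python3 - <<'E'
from h import *
t=pickle.load(open('top0.pkl','rb'));s=pickle.load(open('side0.pkl','rb'))
a=rectify(t,.014,.34,.62,.18,.44,1.5);b=rectify(s,.014,.34,.62,.18,.44,1.5)
cv2.imwrite('pics/r0.png',np.hstack([a,b])); print(a.shape)
E
```

```text
(419, 390, 3)
```

View pics/r0.png

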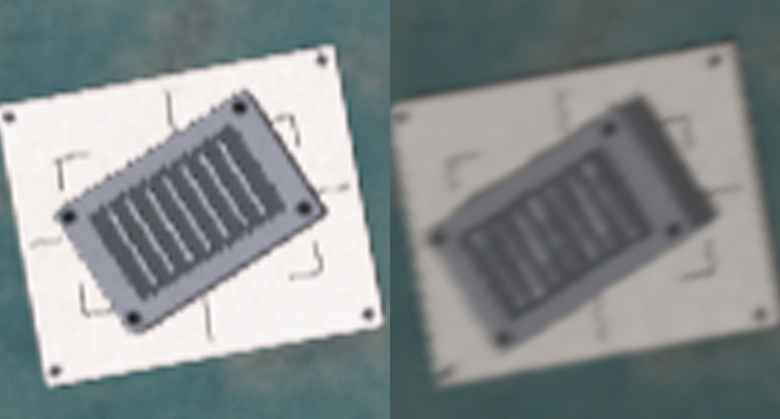

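```bash
cat >> h.py <<'E'
from scipy.optimize import minimize
def box(p,lx,ly,z0,z1):
    x,y,th=p; c,s=np.cos(th),np.sin(th)
    return np.array([[x+c*a*lx/2-s*b*ly/2,y+s*a*lx/2+c*b*ly/2,z] for z in(z0,z1) for a,b in((1,1),(1,-1),(-1,-1),(-1,1))])
S=4
def fill(d,P,roi):
    u0,v0,u1,v1=roi
    q=(proj(d,P)-[u0-.5,v0-.5])*S-.5
    h=cv2.convexHull(q.astype(np.float32))
    m=np.zeros(((v1-v0)*S,(u1-u0)*S),np.float32)
    cv2.fillConvexPoly(m,np.round(h*256).astype(np.int32),1,cv2.LINE_AA,8) if False else cv2.fillConvexPoly(m,np.round(h*256).astype(np.int32),1.0,8,8)
    return m
def render(d,p,roi):
    pl=fill(d,box(p[:3],.19,.23,0,.014),roi); co=fill(d,box(p[3:],.096,.15,.014,.04),roi)
    # marks
    m=pl*(1-co)
    return cv2.resize(m,None,fx=1/S,fy=1/S,interpolation=cv2.INTER_AREA)
def fit(d,p0,fixplate=None,mask=None):
    q=proj(d,box([p0[0],p0[1],p0[2]],.25,.29,0,.02)); u0,v0=np.floor(q.min(0)).astype(int);u1,v1=np.ceil(q.max(0)).astype(int)
    roi=(u0,v0,u1,v1)
    g=d['img'][v0:v1,u0:u1].min(2).astype(np.float32)
    hi=np.percentile(g,90); lo=np.median(g[g<hi*.75])
    I=np.clip((g-lo)/(hi-lo),0,1.1); I=cv2.GaussianBlur(I,(0,0),.7)
    w=np.ones_like(I) if mask is None else mask(roi)
    sc=np.array([.001,.001,.01]*2)
    def f(v):
        p=(np.r_[fixplate,p0[3:]+v*sc[:3]] if fixplate is not None else p0+v*sc)
        M=cv2.GaussianBlur(render(d,p,roi),(0,0),.9); return (np.abs(I-M)*w).sum() 
    n=3 if fixplate is not None else 6
    b=None;v=np.zeros(n)
    for k in range(4):
        sim=np.vstack([v]+[v+np.eye(n)[i]*(6/(k+1)) for i in range(n)])
        r=minimize(f,v,method='Nelder-Mead',options=dict(initial_simplex=sim,xatol=.02,fatol=.01,maxiter=600)); v=r.x
    p=(np.r_[fixplate,p0[3:]+v*sc[:3]] if fixplate is not None else p0+v*sc)
    return p,r.fun/I.size,roi
def overlay(d,p,fn,roi,k=5):
    u0,v0,u1,v1=roi; im=cv2.resize(d['img'][v0:v1,u0:u1],None,fx=k,fy=k,interpolation=cv2.INTER_CUBIC)
    for b,c in((box(p[:3],.19,.23,.014,.014),(0,0,255)),(box(p[3:],.096,.15,.04,.04),(0,255,0)),(box(p[:3],.104,.158,.014,.014),(255,0,0))):
        q=((proj(d,b)[:4]-[u0-.5,v0-.5])*k-.5); cv2.polylines(im,[np.round(q*16).astype(np.int32)],True,c,1,cv2.LINE_AA,4)
    cv2.imwrite(fn,im)
def rel(p):
    d=np.array(p[3:5])-p[:2]; c,s=np.cos(p[2]),np.sin(p[2]); return np.r_[1000*(c*d[0]+s*d[1]),1000*(-s*d[0]+c*d[1]),np.degrees(p[5]-p[2])]
E
python3 - <<'E'
from h import *
np.set_printoptions(precision=4,suppress=True)
for n in('top','side'):
    d=pickle.load(open(n+'0.pkl','rb'))
    p,r,roi=fit(d,np.array([.475,.311,.2,.475,.308,.55])); print(n,p,r,rel(p)); overlay(d,p,f'pics/f_{n}0.png',roi)
E
```

```text
top [0.4755 0.3147 0.1751 0.477  0.3073 0.5582] 0.06720067584325397 [ 0.1947 -7.515  21.9471]
side [0.4724 0.3181 0.1788 0.4781 0.3066 0.5636] 0.07411652268274835 [  3.5366 -12.2796  22.0505]
```

View pics/f_top0.png

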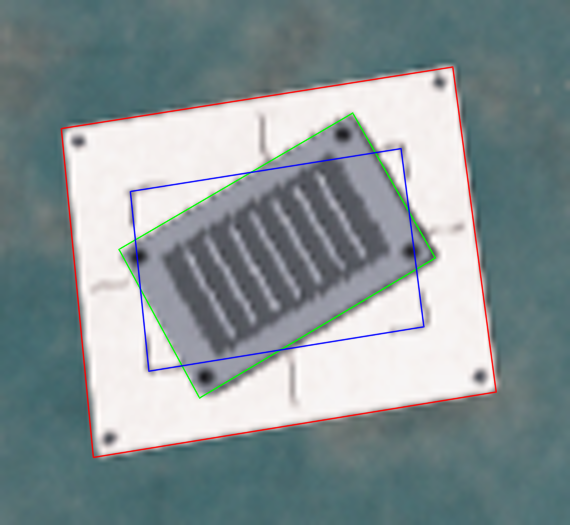

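View pics/f_side0.png

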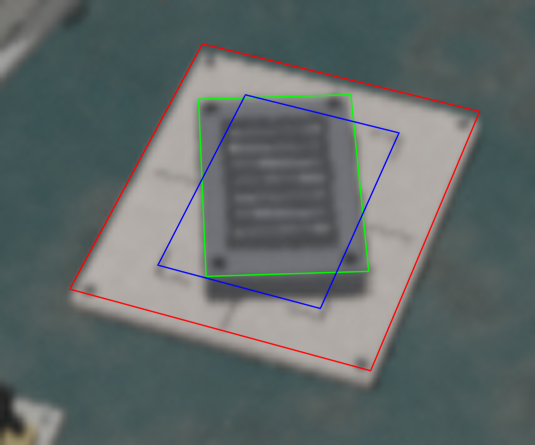

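```bash
sed -i "s/box(p\[:3\],.19,.23,0,.014),roi)/box(p[:3],.19,.23,.014,.014),roi)/" h.py
python3 - <<'E'
from h import *
np.set_printoptions(precision=4,suppress=True)
for n in('top','side'):
    d=pickle.load(open(n+'0.pkl','rb'))
    p,r,roi=fit(d,np.array([.475,.311,.17,.475,.308,.55])); print(n,p,r,rel(p)); overlay(d,p,f'pics/g_{n}0.png',roi)
    print(ctrl.find_in) if 0 else None
E
```

```text
top [0.4757 0.3133 0.1754 0.4777 0.3067 0.5584] 0.06321551234315403 [ 0.8468 -6.8082 21.9483]
side [0.4768 0.3098 0.1748 0.4781 0.3063 0.5591] 0.06179002612130479 [ 0.642  -3.6658 22.0186]
```

View pics/g_top0.png

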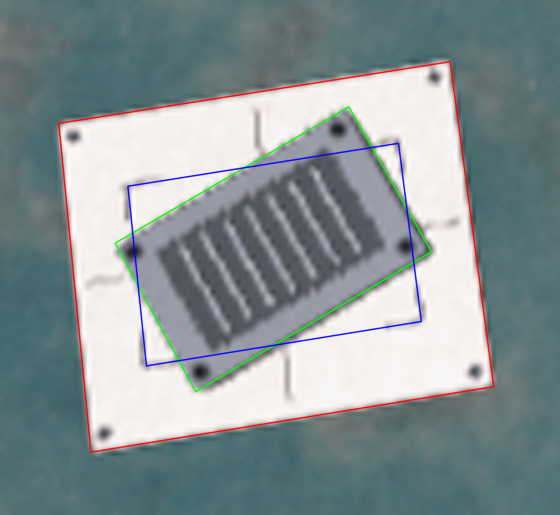

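View pics/g_side0.png

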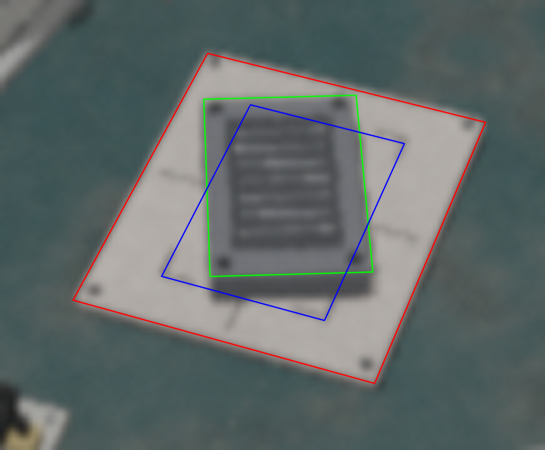

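```bash
cat >> h.py <<'E'
def marks(p):
    L=[]
    for a in(1,-1):
        for b in(1,-1):
            for s in np.arange(0,.013,.001):
                L+= [(a*(.052-s),b*.079),(a*.052,b*(.079-s))]
        for s in np.arange(.060,.080,.001): L.append((a*s,0))
        for s in np.arange(.084,.1,.001): L.append((0,a*s))
    L=np.array(L); c,s=np.cos(p[2]),np.sin(p[2])
    return np.c_[p[0]+c*L[:,0]-s*L[:,1],p[1]+s*L[:,0]+c*L[:,1],np.full(len(L),.014)]
def fitmarks(d,p,cov):
    g=d['img'].min(2).astype(np.float32)
    h=cv2.convexHull(proj(d,box(cov,.108,.162,.014,.04)).astype(np.float32))
    best=None
    P0=marks(p); ok=np.array([cv2.pointPolygonTest(h,tuple(map(float,q)),False)<0 for q in proj(d,P0)])
    def f(v):
        q=proj(d,marks(p+v)[ok]).astype(np.float32)
        return cv2.remap(g,q[:,0],q[:,1],cv2.INTER_CUBIC).mean()
    for dx in np.arange(-.006,.0061,.0005):
        for dy in np.arange(-.006,.0061,.0005):
            for dt in(-.01,-.005,0,.005,.01):
                v=np.array([dx,dy,dt]);c=f(v)
                if best is None or c<best[0]: best=(c,v)
    r=minimize(f,best[1],method='Nelder-Mead',options=dict(initial_simplex=best[1]+np.vstack([np.zeros(3),np.diag([.0005,.0005,.004])])))
    return p+r.x,best[0],r.fun,f(np.array([.004,.004,0])),ok.sum()
E
python3 - <<'E'
from h import *
np.set_printoptions(precision=4,suppress=True)
for n in('top','side'):
    d=pickle.load(open(n+'0.pkl','rb'))
    print(n,fitmarks(d,np.array([.476,.3105,.175]),[.478,.3065,.559]))
E
```

```text
top (array([0.4761, 0.314 , 0.1793]), np.float32(181.65732), np.float64(181.56011962890625), np.float32(198.76562), np.int64(149))
side (array([0.476 , 0.3127, 0.1774]), np.float32(143.90054), np.float64(143.8292694091797), np.float32(152.12704), np.int64(120))
```

```bash
python3 - <<'E'
from h import *
d=pickle.load(open('top0.pkl','rb'))
p=[.476,.3125,.1765]
s=3; c,sn=np.cos(p[2]),np.sin(p[2])
# rectify in plate frame: up=+x, left=+y
def rp(d,z,hx=.1,hy=.12):
    H,W=int(2*hx*1000*s),int(2*hy*1000*s); v,u=np.mgrid[0:H,0:W]
    X=hx-(v+.5)/s/1000; Y=hy-(u+.5)/s/1000
    q=proj(d,np.c_[(p[0]+c*X-sn*Y).ravel(),(p[1]+sn*X+c*Y).ravel(),np.full(X.size,z)]).astype(np.float32)
    im=cv2.remap(d['img'],q[:,0].reshape(H,W),q[:,1].reshape(H,W),cv2.INTER_CUBIC)
    for (a,b,col) in((.052,.079,(255,0,0)),(.095,.115,(0,0,255))):
        cv2.rectangle(im,(int((hy-b)*1000*s),int((hx-a)*1000*s)),(int((hy+b)*1000*s),int((hx+a)*1000*s)),col,1)
    cv2.line(im,(W//2,0),(W//2,H),(255,0,0),1);cv2.line(im,(0,H//2),(W,H//2),(255,0,0),1)
    return im
cv2.imwrite('pics/rp_top.png',rp(d,.014))
cv2.imwrite('pics/rp_side.png',rp(pickle.load(open('side0.pkl','rb')),.014))
E
```

```text
(no output)
```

View pics/rp_top.png

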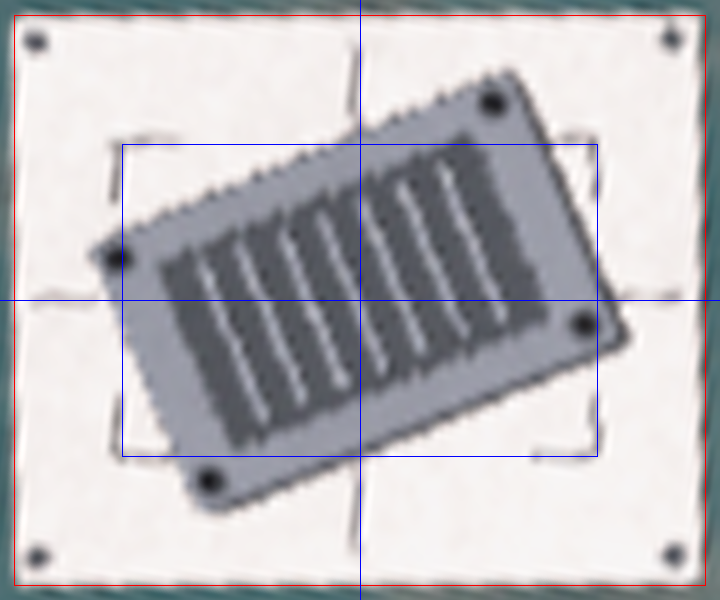

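View pics/rp_side.png

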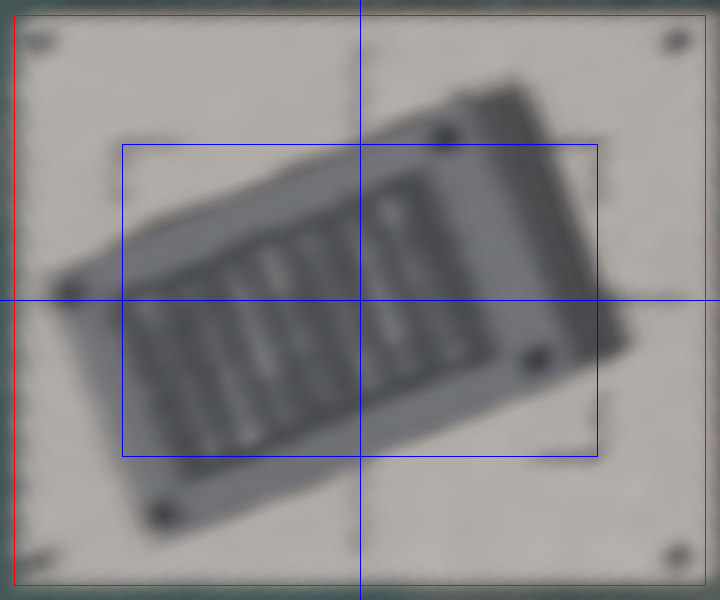

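```bash
cat >> h.py <<'E'
from scipy.spatial.transform import Rotation as Ro
PL=np.array([.4765,.3138,.177])
def w2p(x,y):
    c,s=np.cos(PL[2]),np.sin(PL[2]); d=np.array([x,y])-PL[:2]; return np.array([c*d[0]+s*d[1],-s*d[0]+c*d[1]])*1000
def p2w(xp,yp):
    c,s=np.cos(PL[2]),np.sin(PL[2]); return np.array([PL[0]+(c*xp-s*yp)/1000,PL[1]+(s*xp+c*yp)/1000])
def st(o=None):
    from bench import ctrl
    o=o or ctrl.get_obs(); q=o['tool_rot']; R=Ro.from_quat([q[1],q[2],q[3],q[0]])
    M=R.as_matrix(); az=np.arctan2(M[1,1],M[0,1])
    print('t %.2f'%o['t'],'pos',np.round(o['position'],4),'plate',np.round(w2p(*o['position'][:2]),1),'tool y az-plate y az deg %.2f'%np.degrees(az-PL[2]-np.pi/2),'tilt z',np.round(M[:,2],4),'F',np.round(o['force'],1),'op %.4f'%o['opening'],'j',np.round(o['joint_pos'],2))
    return o,R
def goto(xyz,dyaw_plate,o=None):
    "rotation first, then shift in the rotated tool frame; and shift in the present frame"
    o,R=st(o); a=PL[2]+dyaw_plate
    y=np.array([-np.sin(a),np.cos(a),0]); z=np.array([0,0,-1.]); x=np.cross(y,z)
    T=Ro.from_matrix(np.c_[x,y,z]); d=(np.array(xyz)-o['position'])*1000
    print('shift in present frame',np.round(R.inv().apply(d),1),' in target frame',np.round(T.inv().apply(d),1),'rotvec',np.round((R.inv()*T).as_rotvec(),4))
E
python3 - <<'E'
from h import *
goto([*p2w(-95,-7),.25],0)
E
```

```text
t 0.10 pos [0.143  0.6339 0.4037] plate [-272.   373.8] tool y az-plate y az deg -22.84 tilt z [-3.0e-04 -1.8e-03 -1.0e+00] F [-0.3  0.2 -0.1] op 0.0849 j [-1.33  0.32 -0.07  1.45  0.02  1.37 -0.06]
shift in present frame [-310.9 -282.   154.2]  in target frame [-177.  -380.8  153.7] rotvec [-1.800e-03 -2.000e-04 -3.987e-01]
```

Emit:
apply_moves(
  plan=[
    [0,-31,-28,15.4,0,0,0],
    [0,-31,-28,15.4,0,0,0],
    [0,-31,-28,15.4,0,0,0],
    [0,-31,-28,15.4,0,0,0],
    [0,-31,-28,15.4,0,0,0],
    [0,-31,-28,15.4,0,0,0],
    [0,-31,-28,15.4,0,0,0],
    [0,-31,-28,15.4,0,0,0],
    [0,-31,-28,15.4,0,0,0],
    [0,-31,-30,15.4,0,0,0],
    [0,0,0,0,0,0,-0.1],
    [0,0,0,0,0,0,-0.1],
    [0,0,0,0,0,0,-0.1],
    [0,0,0,0,0,0,-0.1],
    [0,0,0,0,0,0,0],
  ],
)

```text
t: 1.98
position: [0.3832, 0.2906, 0.2504]
tool_rot: [-0.0, -0.088, 0.996, -0.0]
force: [0.3, 0.4, 0.2]
opening: 0.0853
```

```bash
python3 - <<'E'
from h import *
goto([*p2w(-95,-7),.19],0)
E
```

```text
t 1.98 pos [0.3832 0.2906 0.2504] plate [-95.9  -6.4] tool y az-plate y az deg 0.01 tilt z [-5.e-04 -4.e-04 -1.e+00] F [0.3 0.4 0.2] op 0.0853 j [-0.87  0.1   0.17  2.04 -0.02  1.    1.06]
shift in present frame [-0.9 -0.6 60.4]  in target frame [-0.9 -0.6 60.4] rotvec [-0.0003 -0.0005  0.0001]
```

Emit:
apply_moves(
  plan=[
    [0,0,0,25,0,0,0],
    [0,0,0,20,0,0,0],
    [0,0,0,10,0,0,0],
    [0,0,0,5,0,0,0],
    [0,0,0,0,0,0,0],
  ],
)

```text
t: 2.6
position: [0.3835, 0.2909, 0.1909]
tool_rot: [0.0, -0.089, 0.996, 0.0]
force: [-0.1, -0.5, 0.5]
opening: 0.0856
```

```bash
cat > look.py <<'E'
import sys
from h import *
from bench import ctrl
tag=sys.argv[1]; st()
for n in sys.argv[2:] or ['top','side']:
    d=ctrl.get_image(n); pickle.dump(d,open(f'{n}{tag}.pkl','wb'))
    s=3;c,sn=np.cos(PL[2]),np.sin(PL[2])
    hx,hy=.1,.12;H,W=600,720;v,u=np.mgrid[0:H,0:W];X=hx-(v+.5)/s/1000; Y=hy-(u+.5)/s/1000
    q=proj(d,np.c_[(PL[0]+c*X-sn*Y).ravel(),(PL[1]+sn*X+c*Y).ravel(),np.full(X.size,.014)]).astype(np.float32)
    im=cv2.remap(d['img'],q[:,0].reshape(H,W),q[:,1].reshape(H,W),cv2.INTER_CUBIC)
    cv2.imwrite(f'pics/rp_{n}{tag}.png',im)
    q=proj(d,box(PL,.27,.31,0,.02)); u0,v0=np.floor(q.min(0)).astype(int);u1,v1=np.ceil(q.max(0)).astype(int)
    cv2.imwrite(f'pics/{n}{tag}.png',cv2.resize(d['img'][max(v0-40,0):v1+40,max(u0-40,0):u1+40],None,fx=3,fy=3,interpolation=cv2.INTER_CUBIC))
E
python3 look.py 1
```

```text
t 2.60 pos [0.3835 0.2909 0.1909] plate [-95.6  -6.2] tool y az-plate y az deg 0.04 tilt z [ 2.e-04  1.e-04 -1.e+00] F [-0.1 -0.5  0.5] op 0.0856 j [-0.86  0.19  0.17  2.09 -0.04  0.87  1.08]
```

View pics/side1.png

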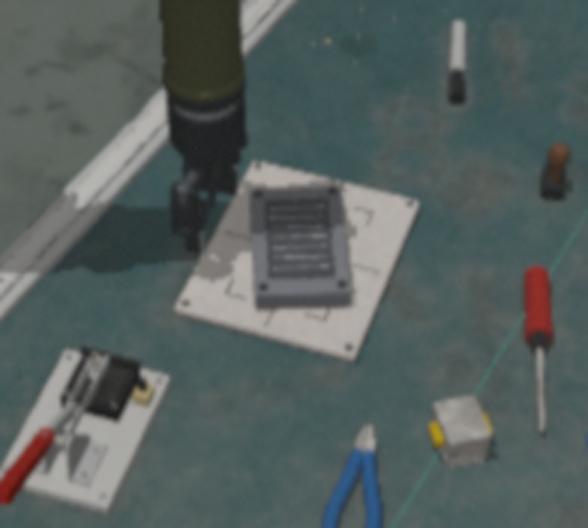

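View pics/top1.png

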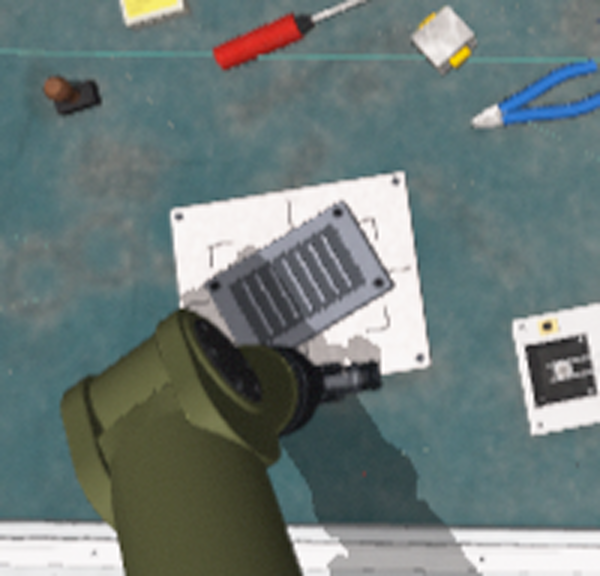

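Emit:
apply_moves(
  plan=[
    [0,-5,0,0,0,0,0],
    [0,-5,0,0,0,0,0],
    [0,-5,0,0,0,0,0],
    [0,-5,0,0,0,0,0],
    [0,-5,0,0,0,0,0],
    [0,-5,0,0,0,0,0],
    [0,-5,0,0,0,0,0],
    [0,0,0,0,0,0,0],
  ],
)

```text
t: 3.7
position: [0.4186, 0.2969, 0.1908]
tool_rot: [0.001, -0.089, 0.996, 0.0]
force: [-0.7, -0.3, -0.7]
opening: 0.085
```

```bash
python3 look.py 2
```

```text
t 3.70 pos [0.4186 0.2969 0.1908] plate [-60.   -6.4] tool y az-plate y az deg 0.03 tilt z [ 1.2e-03  2.0e-04 -1.0e+00] F [-0.7 -0.3 -0.7] op 0.0850 j [-0.84  0.25  0.18  2.01 -0.06  0.88  1.13]
```

View pics/rp_side2.png

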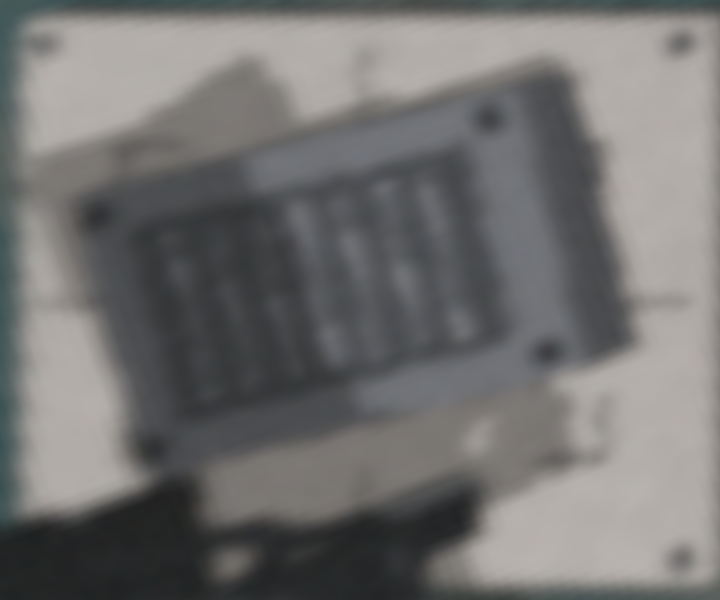

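View pics/rp_top2.png

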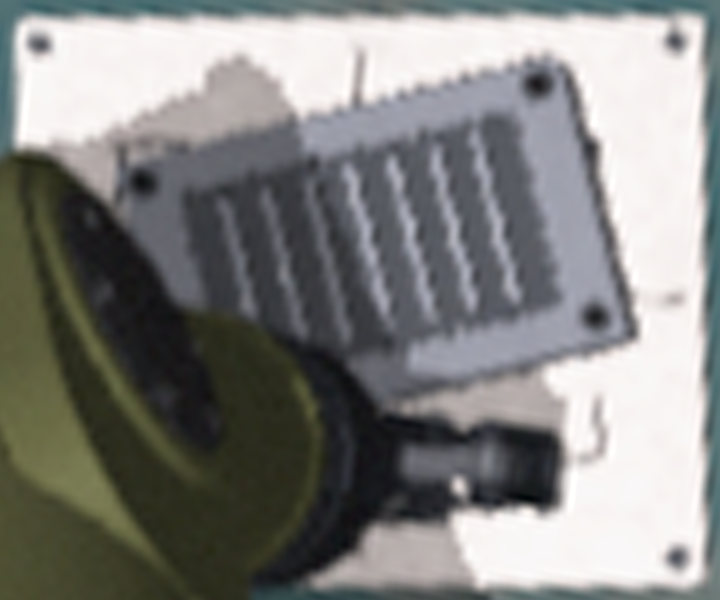

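```bash
python3 - <<'E'
from h import *
goto([*p2w(104,-3),.19],0)
for n in ('top2',):
    d=pickle.load(open(n+'.pkl','rb'))
E
```

```text
t 3.80 pos [0.4184 0.2968 0.1909] plate [-60.1  -6.5] tool y az-plate y az deg 0.03 tilt z [ 1.2e-03  3.0e-04 -1.0e+00] F [-0.   0.2 -0.2] op 0.0850 j [-0.84  0.25  0.18  2.01 -0.06  0.88  1.13]
shift in present frame [-164.1    3.4    1.1]  in target frame [-164.1    3.5    0.9] rotvec [0.0001 0.0013 0.0005]
```

Emit:
apply_moves(
  plan=[
    [0,10,0,0,0,0,0],
    [0,0,0,-30,0,0,0],
    [0,0,0,-30,0,0,0],
    [0,-40,0,0,0,0,0],
    [0,-45,0,0,0,0,0],
    [0,-45,1.5,0,0,0,0],
    [0,-44,2,0,0,0,0],
    [0,0,0,0,0,0,0],
    [0,0,0,30,0,0,0],
    [0,0,0,20,0,0,0],
    [0,0,0,10,0,0,0],
    [0,0,0,0,0,0,0],
  ],
)

```text
t: 5.3
position: [0.578, 0.3295, 0.1902]
tool_rot: [-0.001, -0.089, 0.996, -0.0]
force: [0.1, 0.5, 1.1]
opening: 0.0853
```

```bash
python3 look.py 3
```

```text
t 5.30 pos [0.578  0.3295 0.1902] plate [102.6  -2.5] tool y az-plate y az deg 0.09 tilt z [-1.3e-03 -7.0e-04 -1.0e+00] F [0.1 0.5 1.1] op 0.0853 j [-0.73  0.53  0.22  1.63 -0.13  1.    1.28]
```

View pics/rp_side3.png

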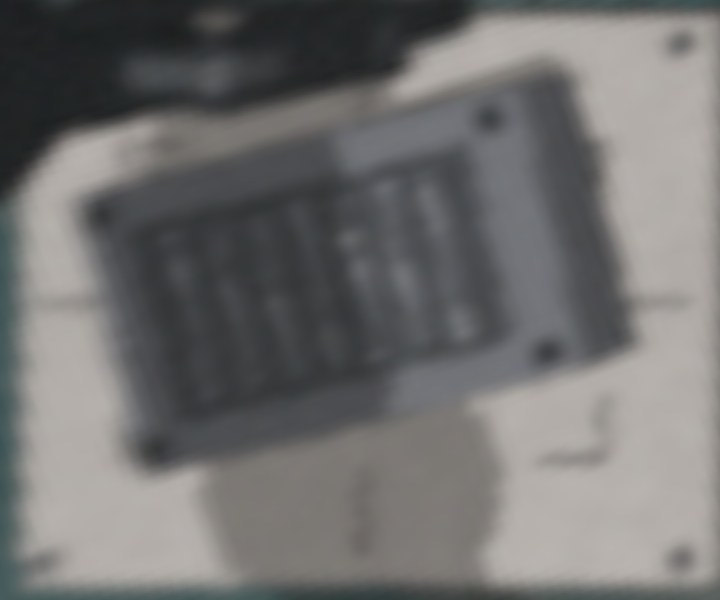

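View pics/top3.png

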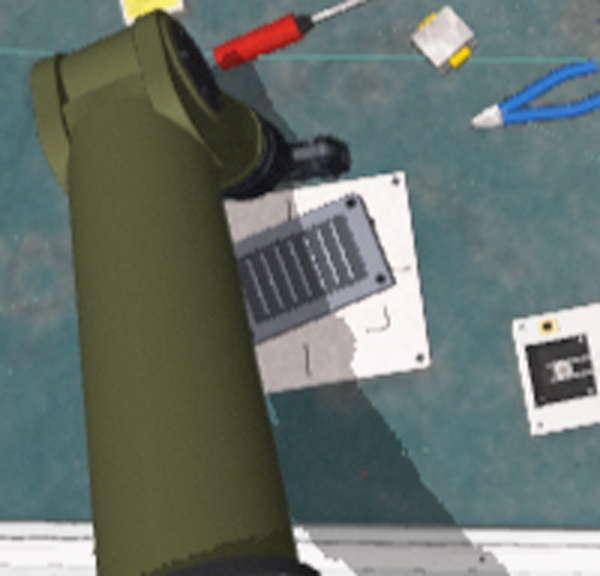

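Emit:
apply_moves(
  plan=[
    [0,6,0,0,0,0,0],
    [0,5,0,0,0,0,0],
    [0,5,0,0,0,0,0],
    [0,5,0,0,0,0,0],
    [0,5,0,0,0,0,0],
    [0,5,0,0,0,0,0],
    [0,5,0,0,0,0,0],
    [0,5,0,0,0,0,0],
    [0,0,0,0,0,0,0],
  ],
)

```text
t: 6.52
position: [0.5377, 0.3224, 0.1908]
tool_rot: [-0.0, -0.089, 0.996, 0.0]
force: [0.7, 0.3, 1.1]
opening: 0.0855
```

```bash
python3 look.py 4
```

```text
t 6.53 pos [0.5377 0.3224 0.1908] plate [61.8 -2.3] tool y az-plate y az deg 0.08 tilt z [-8.e-04  2.e-04 -1.e+00] F [0.7 0.3 1.1] op 0.0855 j [-0.76  0.46  0.22  1.73 -0.12  0.96  1.25]
```

View pics/rp_side4.png

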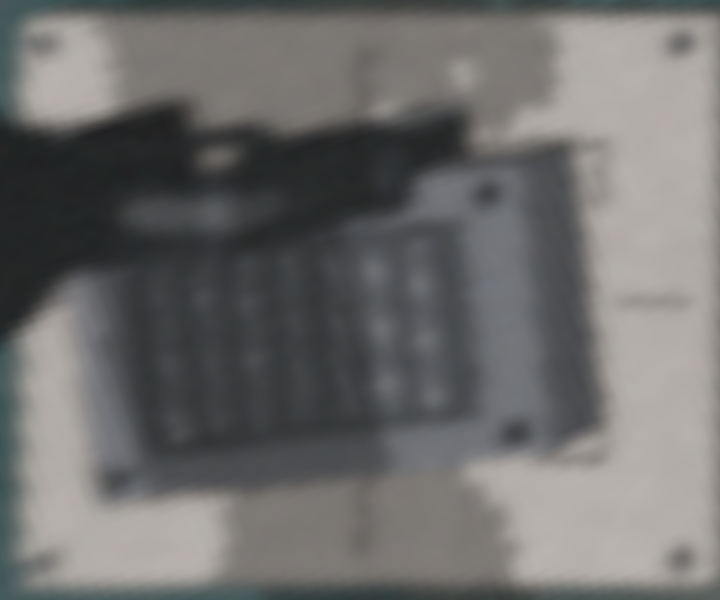

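View pics/rp_top4.png

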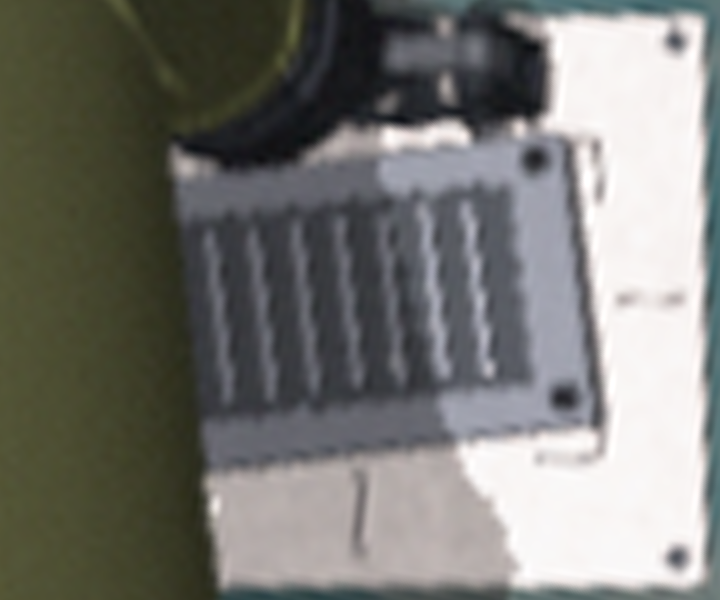

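Emit:
apply_moves(
  plan=[
    [0,4,0,0,0,0,0],
    [0,4,0,0,0,0,0],
    [0,3,0,0,0,0,0],
    [0,0,0,0,0,0,0],
  ],
)

```text
t: 7.12
position: [0.5269, 0.3204, 0.1906]
tool_rot: [-0.001, -0.089, 0.996, 0.0]
force: [0.0, -0.4, -0.6]
opening: 0.0855
```

```bash
python3 look.py 5
```

```text
t 7.12 pos [0.5269 0.3204 0.1906] plate [50.8 -2.4] tool y az-plate y az deg 0.07 tilt z [-0.001 -0.    -1.   ] F [ 0.  -0.4 -0.6] op 0.0855 j [-0.77  0.44  0.22  1.76 -0.11  0.96  1.24]
```

View pics/rp_side5.png

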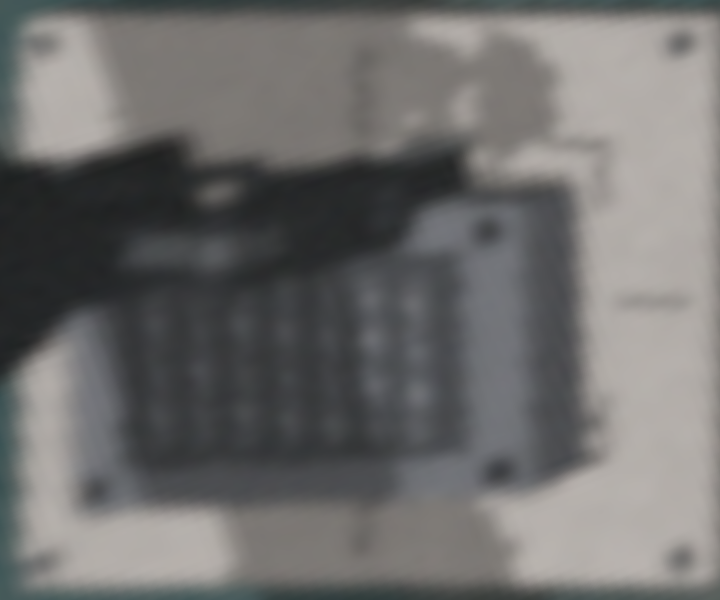

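View pics/rp_top5.png

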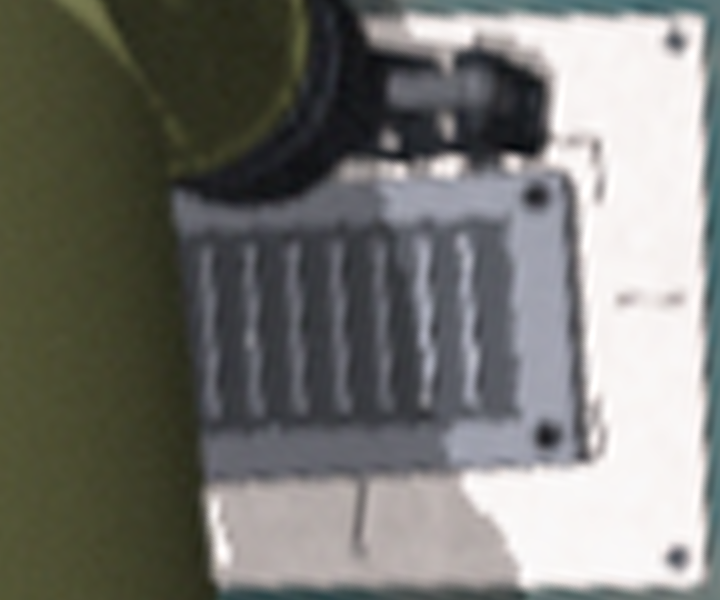

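Emit:
apply_moves(
  plan=[
    [0,-10,0,0,0,0,0],
    [0,0,0,-35,0,0,0],
    [0,0,0,-35,0,0,0],
    [0,10,-40,0,0,0,0],
    [0,10,-40,0,0,0,0],
    [0,10,-40,0,0,0,0],
    [0,10,-40,0,0,0,0],
    [0,10,-40,0,0,0,0],
    [0,0,0,0,0,0,0],
  ],
)

```text
t: 8.35
position: [0.5242, 0.1123, 0.261]
tool_rot: [0.0, -0.086, 0.996, -0.001]
force: [1.0, -0.2, 0.4]
opening: 0.0853
```

```bash
python3 look.py 6; python3 - <<'E'
from h import *
np.set_printoptions(precision=4,suppress=True)
for n in('top','side'):
    d=pickle.load(open(n+'6.pkl','rb'))
    p,r,roi=fit(d,np.r_[PL,PL+[-.008,0,0.01]]); print(n,p,r,rel(p))
    p,r,roi=fit(d,np.r_[PL,PL+[-.008,0,0.01]],fixplate=PL); print(n,p,r,rel(p)); overlay(d,p,f'pics/g_{n}6.png',roi)
    print(fitmarks(d,PL,p[3:])[0])
E
```

```text
t 8.35 pos [0.5242 0.1123 0.261 ] plate [  11.4 -206.7] tool y az-plate y az deg -0.31 tilt z [ 4.0e-04 -1.1e-03 -1.0e+00] F [ 1.  -0.2  0.4] op 0.0853 j [-0.56  0.2   0.33  1.91 -0.08  1.04  1.55]
top [0.4758 0.3135 0.1817 0.4745 0.2729 0.2034] 0.12270682940603195 [ -8.5911 -39.6213   1.2432]
top [0.4765 0.3138 0.177  0.4745 0.273  0.2039] 0.12413150587400017 [ -9.202  -39.8293   1.5423]
[0.4766 0.3141 0.1819]
side [0.478  0.314  0.1767 0.4487 0.2893 0.291 ] 0.1364193907192832 [-33.2017 -19.2269   6.5477]
side [0.4765 0.3138 0.177  0.4419 0.2902 0.0921] 0.13497653029335077 [-38.2571 -17.1808  -4.8672]
[0.4765 0.3112 0.1806]
```

View pics/rp_top6.png

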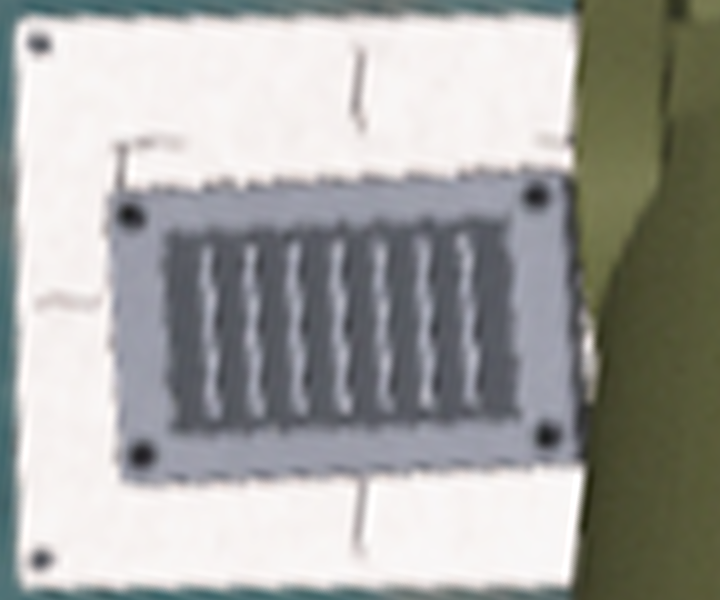

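View pics/rp_side6.png

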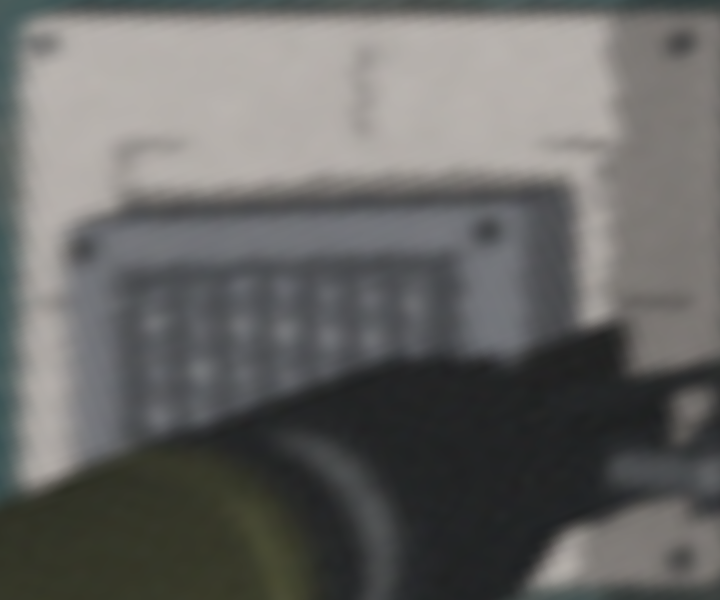

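```bash
sed -i 's/^PL=.*/PL=np.array([.4765,.3139,.179])/' h.py; python3 - <<'E'
from h import *
goto([*p2w(-85,0),.19],0)
E
```

```text
t 8.45 pos [0.524  0.1165 0.261 ] plate [  11.6 -202.7] tool y az-plate y az deg -0.10 tilt z [ 6.e-04  9.e-04 -1.e+00] F [-0.2  1.  -0.2] op 0.0855 j [-0.56  0.2   0.33  1.91 -0.08  1.04  1.54]
shift in present frame [ 97.  202.5  71.1]  in target frame [ 96.6 202.7  71. ] rotvec [ 0.0008  0.0007 -0.0017]
```

Emit:
apply_moves(
  plan=[
    [0,19,40.5,0,0,0,-0.0017],
    [0,19,40.5,0,0,0,0],
    [0,19,40.5,0,0,0,0],
    [0,20,40.5,0,0,0,0],
    [0,19.5,40.5,0,0,0,0],
    [0,0,0,0,0,0,0],
    [0,0,0,0,0,0,0],
    [0,0,0,30,0,0,0],
    [0,0,0,25,0,0,0],
    [0,0,0,15,0,0,0],
    [0,0,0,0,0,0,0],
    [0,0,0,0,0,0,0],
  ],
)

```text
t: 9.95
position: [0.3931, 0.2985, 0.1915]
tool_rot: [0.001, -0.09, 0.996, 0.0]
force: [-0.2, 0.9, 0.3]
opening: 0.0855
```

```bash
python3 - <<'E'
from h import *
goto([*p2w(-59,0),.19],0)
E
```

```text
t 9.95 pos [0.3931 0.2985 0.1915] plate [-84.8  -0.3] tool y az-plate y az deg 0.02 tilt z [ 1.1e-03  9.0e-04 -1.0e+00] F [-0.2  0.9  0.3] op 0.0855 j [-0.84  0.21  0.15  2.06 -0.04  0.87  1.08]
shift in present frame [-25.8   0.2   1.6]  in target frame [-25.8   0.3   1.5] rotvec [0.0007 0.0013 0.0004]
```

Push 25 mm, stopping a little short, then look.

Emit:
apply_moves(
  plan=[
    [0,-5,0,0,0,0,0],
    [0,-5,0,0,0,0,0],
    [0,-4,0,0,0,0,0],
    [0,-4,0,0,0,0,0],
    [0,-4,0,0,0,0,0],
    [0,-2.5,0,0,0,0,0],
    [0,0,0,0,0,0,0],
    [0,0,0,0,0,0,0],
  ],
)

```text
t: 10.95
position: [0.4166, 0.3028, 0.1907]
tool_rot: [0.0, -0.09, 0.996, 0.0]
force: [-3.1, 0.1, 0.8]
opening: 0.0854
```

```bash
python3 look.py 7
```

```text
t 10.95 pos [0.4166 0.3028 0.1907] plate [-60.9  -0.3] tool y az-plate y az deg 0.05 tilt z [ 4.e-04  2.e-04 -1.e+00] F [-3.1  0.1  0.8] op 0.0854 j [-0.82  0.25  0.16  2.01 -0.05  0.88  1.11]
```

View pics/rp_top7.png

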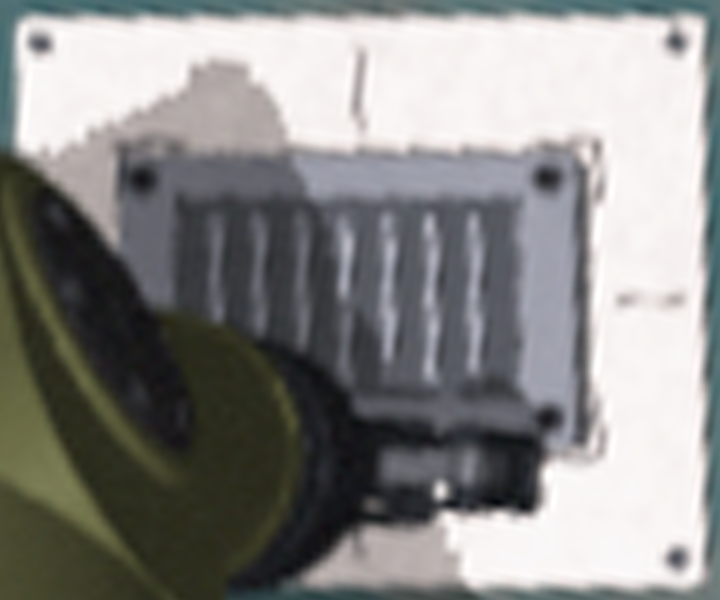

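View pics/rp_side7.png

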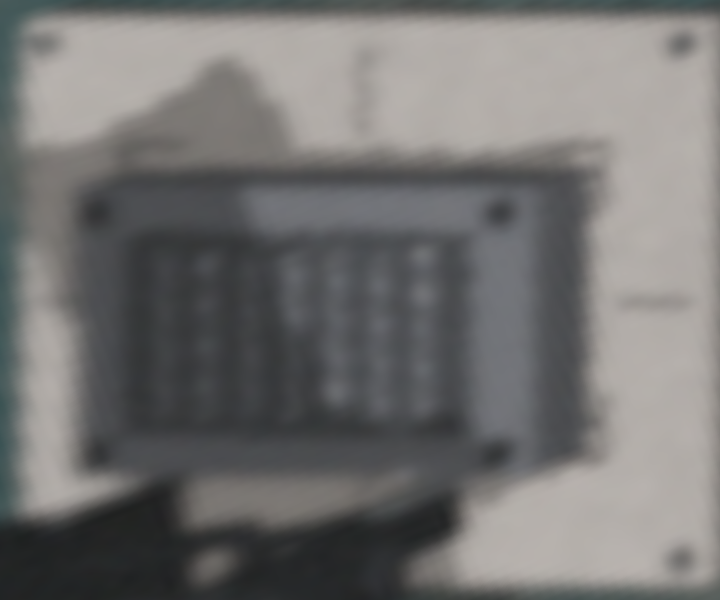

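Emit:
apply_moves(
  plan=[
    [0,-1,0,0,0,0,0],
    [0,-0.8,0,0,0,0,0],
    [0,0,0,0,0,0,0],
    [0,0,0,0,0,0,0],
  ],
)

```text
t: 11.55
position: [0.4184, 0.3029, 0.1907]
tool_rot: [0.0, -0.09, 0.996, -0.0]
force: [-2.1, -0.1, 1.2]
opening: 0.0853
```

```bash
cat >> h.py <<'E'
def blob(d,xyz,r=4):
    "refined dark-dot pixel near the predicted world point"
    g=d['img'].min(2).astype(np.float32); q=proj(d,xyz)[0]
    for k in range(4):
        u0,v0=np.round(q).astype(int); 
        w=g[v0-3:v0+4,u0-3:u0+4]; th=np.median(w); m=np.clip(th-10-w,0,None)
        v,u=np.mgrid[v0-3:v0+4,u0-3:u0+4]
        if m.sum()<30: return None
        n=np.array([(u*m).sum()/m.sum(),(v*m).sum()/m.sum()]); 
        if np.hypot(*(n-q))<.02: break
        q=n
    return q
def dots(d,cov,names=True):
    "cover dots (67.5,40) at z .04, plate dots (106,86) at .014 -> plate frame mm"
    out={}
    for nm,c,(a,b),z in(('plate',PL,(86,106),.014),('cover',np.array(cov),(40,67.5),.04)):
        L=[]
        for i,j in((1,1),(1,-1),(-1,1),(-1,-1)):
            cs,s=np.cos(c[2]),np.sin(c[2]); x,y=i*a/1000,j*b/1000
            q=blob(d,[c[0]+cs*x-s*y,c[1]+s*x+cs*y,z]); L.append(None if q is None else w2p(*atz(d,q,z)[0][:2]))
        out[nm]=L
        print(nm,[None if l is None else np.round(l,1) for l in L])
    return out
E
python3 look.py 8; python3 - <<'E'
from h import *
for n in('top8','side8'):
    print(n);dots(pickle.load(open(n+'.pkl','rb')),PL)
E
```

```text
t 11.55 pos [0.4184 0.3029 0.1907] plate [-59.1  -0.4] tool y az-plate y az deg 0.04 tilt z [ 3.e-04 -1.e-04 -1.e+00] F [-2.1 -0.1  1.2] op 0.0853 j [-0.82  0.26  0.16  2.   -0.05  0.88  1.12]
top8
plate [None, None, None, None]
cover [array([38.4, 64.5]), array([ 39.2, -68.9]), None, array([-49.8, -55.4])]
side8
plate [None, None, None, None]
cover [None, array([ 44.6, -68.3]), None, None]
```

View pics/rp_top8.png

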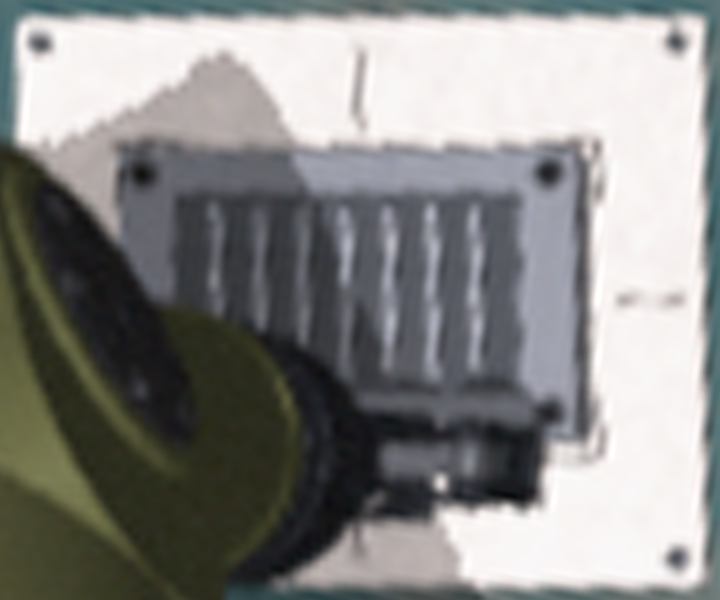

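Emit:
apply_moves(
  plan=[
    [0,10,0,0,0,0,0],
    [0.35,0,0,-30,0,0,0],
    [0.35,0,0,-30,0,0,0],
    [0.35,-23,-35,0,0,0,0],
    [0.35,-23,-35,0,0,0,0],
    [0.35,-23,-35,0,0,0,0],
    [0.35,0,0,0,0,0,0.1745],
    [0.35,0,0,0,0,0,0.1745],
    [0.35,0,0,0,0,0,0.1745],
    [0.35,0,0,0,0,0,0.1745],
    [0.35,0,0,0,0,0,0.1745],
    [0.35,0,0,0,0,0,0.1745],
    [0.35,0,0,0,0,0,0.1745],
    [0.35,0,0,0,0,0,0.1745],
    [0.35,0,0,0,0,0,0.1745],
    [0.35,0,0,0,0,0,0],
    [0.35,0,0,0,0,0,0],
  ],
)

```text
t: 13.78
position: [0.4951, 0.2104, 0.2509]
tool_rot: [0.0, 0.639, 0.769, 0.0]
force: [-0.7, 0.0, 0.7]
opening: 0.0556
```

```bash
python3 look.py 9; python3 - <<'E'
from h import *
goto([*p2w(0,-105),.196],-np.pi/2)
E
```

```text
t 13.78 pos [0.4951 0.2104 0.2509] plate [  -0.2 -105.2] tool y az-plate y az deg -89.76 tilt z [ 6.e-04  2.e-04 -1.e+00] F [-0.7  0.   0.7] op 0.0556 j [-0.84  0.23  0.44  1.92 -0.11  1.02 -0.17]
t 13.88 pos [0.4951 0.2104 0.2508] plate [-1.000e-01 -1.052e+02] tool y az-plate y az deg -89.83 tilt z [ 4.e-04  3.e-04 -1.e+00] F [-0.2  0.7  0.1] op 0.0557 j [-0.84  0.23  0.44  1.92 -0.11  1.02 -0.17]
shift in present frame [ 0.2  0.1 54.8]  in target frame [ 0.2  0.1 54.8] rotvec [ 0.0004 -0.0002  0.003 ]
```

View pics/rp_top9.png

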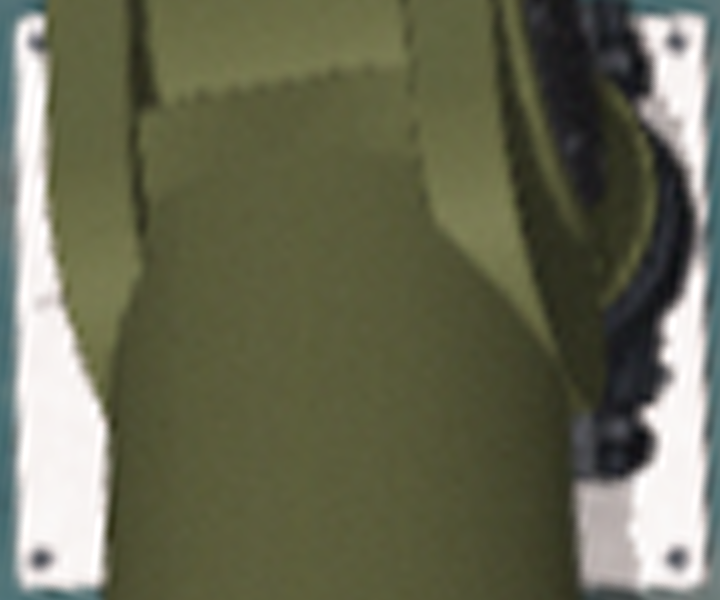

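View pics/side9.png

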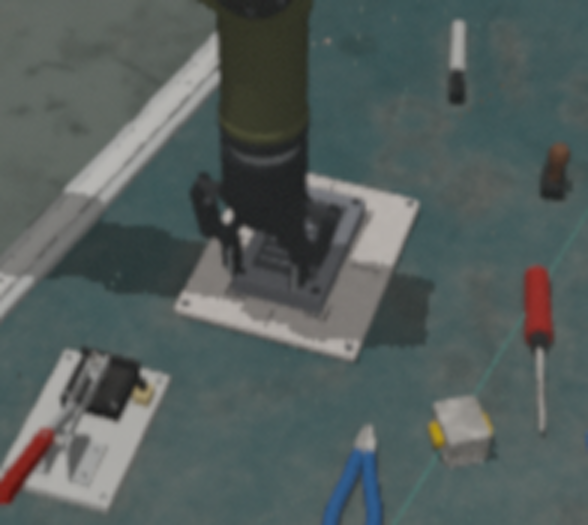

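Emit:
apply_moves(
  plan=[
    [0.35,0,0,25,0,0,0.003],
    [0.35,0,0,20,0,0,0],
    [0.35,0,0,10,0,0,0],
    [0.35,0,0,0,0,0,0],
    [0.35,5,0,0,0,0,0],
    [0.35,5,0,0,0,0,0],
    [0.35,4,0,0,0,0,0],
    [0.35,2,0,0,0,0,0],
    [0.35,2,0,0,0,0,0],
    [0.35,0,0,0,0,0,0],
  ],
)

```text
t: 15.12
position: [0.4923, 0.2271, 0.1959]
tool_rot: [0.0, 0.642, 0.767, -0.0]
force: [-0.7, -3.6, 3.3]
opening: 0.0556
```

```bash
python3 look.py 10
```

```text
t 15.12 pos [0.4923 0.2271 0.1959] plate [  0.1 -88.3] tool y az-plate y az deg -90.15 tilt z [ 1.0e-04 -1.2e-03 -1.0e+00] F [-0.7 -3.6  3.3] op 0.0556 j [-0.85  0.31  0.42  1.95 -0.16  0.91 -0.18]
```

View pics/side10.png

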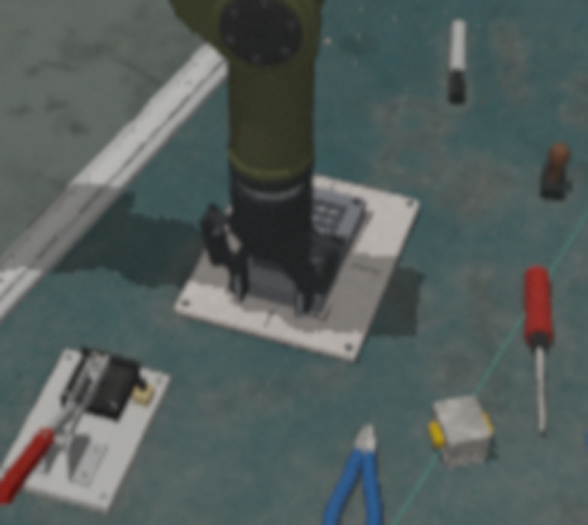

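Emit:
apply_moves(
  plan=[
    [0.35,1,0,0,0,0,-0.0026],
    [0.35,0.8,0,0,0,0,0],
    [0.35,0,0,0,0,0,0],
    [0.35,0,0,0,0,0,0],
  ],
)

```text
t: 15.72
position: [0.4919, 0.2298, 0.1958]
tool_rot: [0.0, 0.641, 0.768, 0.0]
force: [2.9, -4.0, 1.8]
opening: 0.0556
```

```bash
python3 -c "
from h import *
st()"
```

```text
t 15.72 pos [0.4919 0.2298 0.1958] plate [  0.2 -85.4] tool y az-plate y az deg -89.97 tilt z [ 7.e-04  3.e-04 -1.e+00] F [ 2.9 -4.   1.8] op 0.0556 j [-0.85  0.31  0.41  1.95 -0.16  0.91 -0.18]
```

Emit:
apply_moves(
  plan=[
    [0.35,-10,0,0,0,0,0],
    [1,-5,0,-40,0,0,0],
    [1,0,0,-50,0,0,0],
    [1,0,0,-40,0,0,0],
    [1,-40,2,0,0,0,0],
    [1,-40,2,0,0,0,0],
    [1,-40,2,0,0,0,0],
    [1,-40,2,0,0,0,0],
    [1,-40,2,0,0,0,0],
    [1,-40,2,0,0,0,0],
    [1,-40,2,0,0,0,0],
    [1,0,0,0,0,0,0],
    [1,0,0,0,0,0,0],
  ],
)

```text
t: 17.35
position: [0.558, -0.0569, 0.3253]
tool_rot: [-0.001, 0.64, 0.768, 0.0]
force: [-0.3, 0.6, -0.7]
opening: 0.0
```

```bash
python3 look.py 11;  python3 - <<'E'
from h import *
np.set_printoptions(precision=4,suppress=True)
for n in('top','side'):
    d=pickle.load(open(n+'11.pkl','rb')); cv2.imwrite(f'pics/full_{n}11.png',d['img'])
    p,r,roi=fit(d,np.r_[PL,PL]); print(n,p,r,rel(p))
    overlay(d,np.r_[PL,PL],f'pics/g_{n}11.png',roi)
    print(fitmarks(d,PL,p[3:])[0]); dots(d,p[3:])
E
```

```text
t 17.35 pos [ 0.558  -0.0569  0.3253] plate [  14.2 -379.4] tool y az-plate y az deg -89.91 tilt z [-7.0e-04  1.6e-03 -1.0e+00] F [-0.3  0.6 -0.7] op 0.0000 j [-0.52  0.21  0.65  1.8  -0.14  1.18  0.35]
top [0.4757 0.3136 0.1794 0.477  0.3135 0.1862] 0.06273309384340166 [ 1.2426 -0.3292  0.3909]
[0.4761 0.314  0.1813]
plate [None, None, None, None]
cover [array([39.1, 67.3]), array([ 38.3, -67.7]), array([-39.9,  67.2]), array([-39.2, -68.5])]
side [0.4765 0.3106 0.1765 0.478  0.3149 0.1928] 0.06893912643578665 [2.1931 3.948  0.9316]
[0.4757 0.3126 0.1799]
plate [None, None, None, None]
cover [array([41.4, 60.7]), array([ 44.6, -65.3]), array([-29. ,  51.6]), array([-34.5, -77.2])]
```

View pics/rp_top11.png

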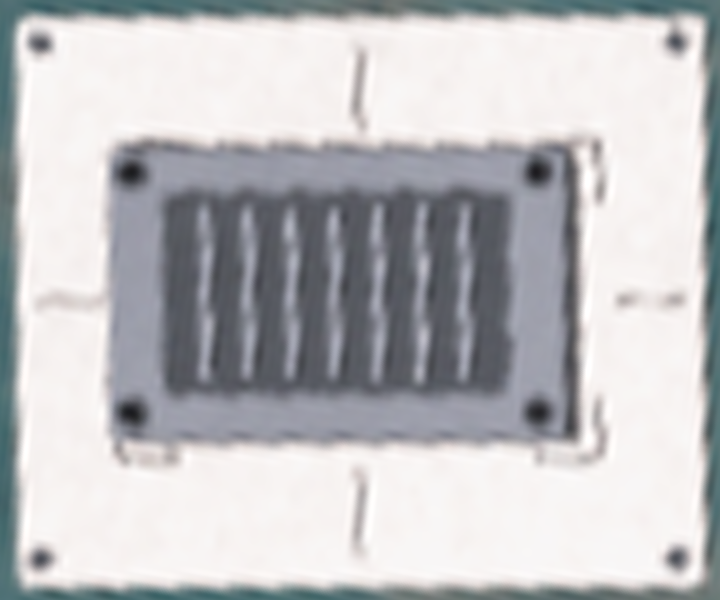

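View pics/rp_side11.png

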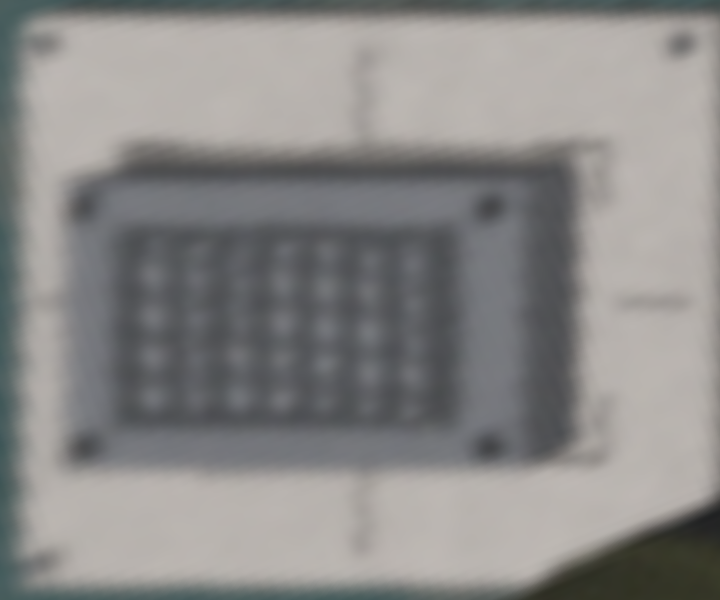

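View pics/full_side11.png

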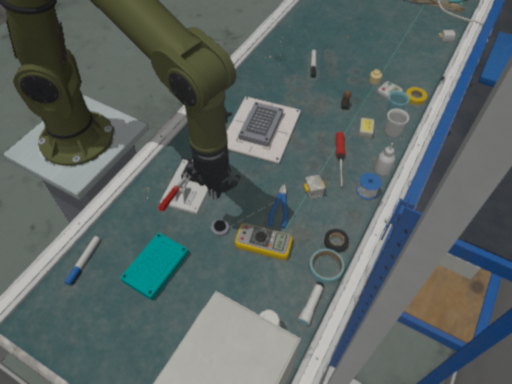

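```bash
python3 - <<'E'
from h import *
from bench import ctrl
ims=[]
for n,(u,v) in(('top',(288,207)),('side',(220,227))):
    d=pickle.load(open(n+'0.pkl','rb')); ims.append(cv2.resize(d['img'][v-20:v+20,u-20:u+20],None,fx=10,fy=10,interpolation=cv2.INTER_CUBIC))
    K,R,t=cam(d)
    Z=d['range_z'][v-20:v+20,u-20:u+20]; vv,uu=np.mgrid[v-20:v+20,u-20:u+20]
    P=(np.c_[uu.ravel(),vv.ravel(),np.ones(uu.size)]@np.linalg.inv(K).T)*Z.reshape(-1,1); W=(P-t)@R
    z=W[:,2].reshape(40,40); np.set_printoptions(linewidth=200); print(n); print(np.round(z[10:32:2,8:34:2]*1000).astype(int))
cv2.imwrite('pics/btn.png',np.hstack(ims))
d=ctrl.get_image('side');print([ (r['point'],r['confidence']) for r in ctrl.find_in(d,'start_button_top')])
d=ctrl.get_image('top');print([ (r['point'],r['confidence']) for r in ctrl.find_in(d,'start_button_top')])
E
```

```text
top
[[ 1  2 -1  1 -1 -3  2  0 -1  1  2  0 -1]
 [ 0  1  1  2  0 11 15  7  0 -1 -4  0 -3]
 [ 0  2 -3 13 13 21 20 12 12  3  1  1  0]
 [ 3 -3 10 13 23 22 23 23 20 11  1  1  0]
 [-3  0 16 17 22 23 24 21 22  9  0  0  1]
 [-3  3 15 13 25 25 24 24 24 13  2  2  2]
 [ 4  0 11 13 24 24 25 18 21 13  2 -2 -1]
 [ 2  3  0 17 12 23 23 22 11  9  4 -1  1]
 [ 3 -1  1 -3 10 11 12 12 13  4 -1 -1  2]
 [-2 -1  2 -2 -1  0 -3  1  3 -2  0  5 -3]
 [-1  2  0  1  0  2 -2 -1  5  0  2  0  1]]
side
[[   2   -1   -3    2    0   -1    1    3    0    0   -1    1    0]
 [  -2    0   -4   -3    1   12   13    9   -2   -2    0    4    1]
 [  -2   -1    1    9   21   22   21   19   15   10    1   -1    0]
 [  -1    0    8   20   21   25 1011   25   25   14    0    0   -1]
 [  -2   -1   11   22   21   22   24   24   22   10   14   -1   -1]
 [  -1   -5    9   21   18   21   23   22   18   14   12   -1   -2]
 [  -4    1   12   14   20   20   24   18   15   13    5   -2   -1]
 [   0   -3    8   14   13   13   15   13   12   15    1    0    1]
 [   1   -3   -1    8    8   10   14   11    8    2   -2   -2   -3]
 [   0    0   -2    2    3    7    4    5   -2   -3   -1    0   -2]
 [   0   -1   -3    0    0   -1   -1    0   -1    1   -1    0    1]]
[([220.1, 224.2], 0.55)]
[([167.8, 250.0], 0.69)]
```

View pics/btn.png

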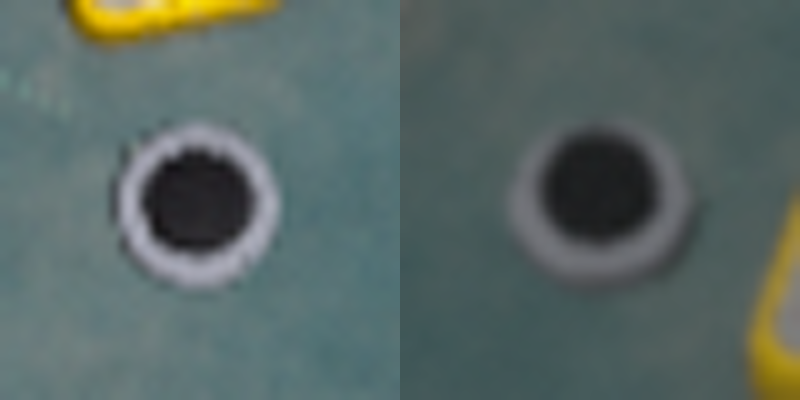

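```bash
python3 - <<'E'
from h import *
for n,q in(('top',(287.3,206.6)),('side',(219.8,225.3))):
    d=pickle.load(open(n+'0.pkl','rb')); print(n,atz(d,[q],.0235))
goto([.5585,-.0545,.22],-np.pi/2)
E
```

```text
top [[ 0.55768396 -0.05187079  0.0235    ]]
side [[ 0.56128259 -0.05786007  0.0235    ]]
t 17.65 pos [ 0.5582 -0.0568  0.3257] plate [  14.3 -379.4] tool y az-plate y az deg -89.85 tilt z [ 0.e+00  5.e-04 -1.e+00] F [ 0.4 -0.3  0.1] op 0.0003 j [-0.52  0.21  0.65  1.8  -0.14  1.18  0.35]
shift in present frame [  2.2   0.8 105.7]  in target frame [  2.2   0.8 105.7] rotvec [ 0.0001 -0.0005  0.0026]
```

Emit:
apply_moves(
  plan=[
    [1,1.5,1.5,40,0,0,0],
    [1,0,0,40,0,0,0],
    [1,0,0,35,0,0,0],
    [1,0,0,6,0,0,0],
    [1,0,0,0,0,0,0],
    [1,0,0,0,0,0,0],
  ],
)

```text
t: 18.4
position: [0.5603, -0.0562, 0.2064]
tool_rot: [0.001, 0.641, 0.768, 0.001]
force: [-0.6, 0.7, 0.1]
opening: -0.0001
```

```bash
python3 - <<'E'
from h import *
from bench import ctrl
st()
for n in('top','side'):
    d=ctrl.get_image(n); u,v=(288,207) if n=='top' else (220,227)
    cv2.imwrite(f'pics/b_{n}.png',cv2.resize(d['img'][v-60:v+40,u-60:u+60],None,fx=6,fy=6,interpolation=cv2.INTER_CUBIC))
E
```

```text
t 18.40 pos [ 0.5603 -0.0562  0.2064] plate [  16.6 -379.1] tool y az-plate y az deg -89.95 tilt z [ 3.e-03  3.e-04 -1.e+00] F [-0.6  0.7  0.1] op -0.0001 j [-0.47  0.36  0.61  1.9  -0.26  0.95  0.44]
```

View pics/b_side.png

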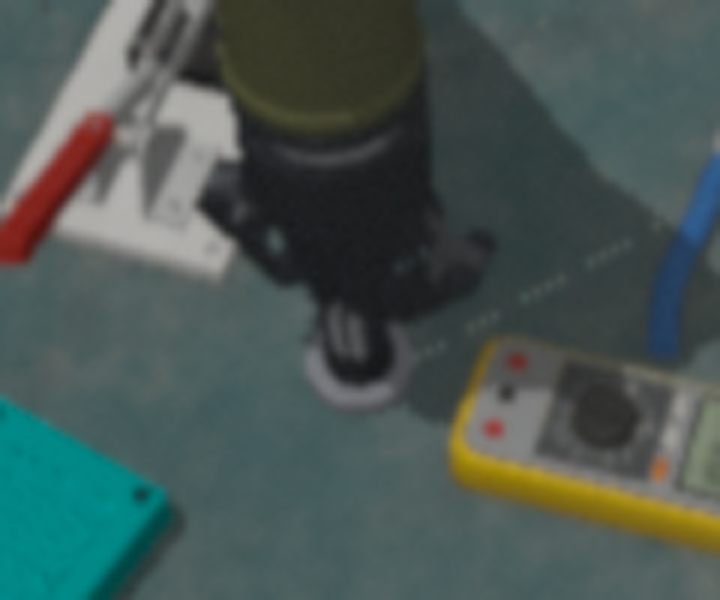

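View pics/b_top.png

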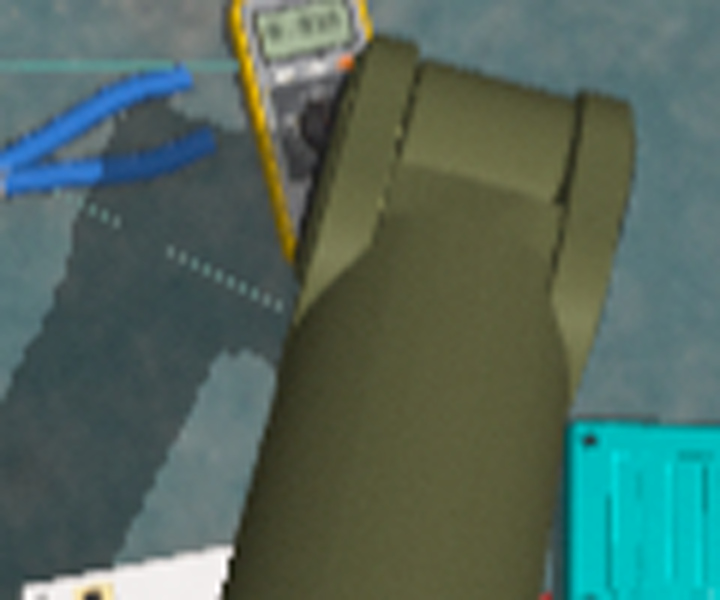

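Emit:
apply_moves(
  plan=[
    [1,0,0,5,0,0,0],
    [1,0,0,4,0,0,0],
    [1,0,0,2,0,0,0],
    [1,0,0,0,0,0,0],
  ],
)

```text
t: 19.0
position: [0.5594, -0.0561, 0.1937]
tool_rot: [-0.0, 0.641, 0.768, 0.0]
force: [-0.4, -0.3, 2.0]
opening: 0.0002
```

Emit:
apply_moves(
  plan=[
    [1,0,0,1.5,0,0,0],
    [1,0,0,1.5,0,0,0],
    [1,0,0,0,0,0,0],
  ],
)

```text
t: 19.38
position: [0.5594, -0.0561, 0.1908]
tool_rot: [-0.0, 0.641, 0.768, 0.0]
force: [-1.7, 0.6, 4.6]
opening: -0.0
```

Emit:
apply_moves(
  plan=[
    [1,0,0,1,0,0,0],
    [1,0,0,1,0,0,0],
    [1,0,0,0,0,0,0],
  ],
)

```text
t: 19.75
position: [0.5595, -0.0562, 0.1895]
tool_rot: [-0.0, 0.641, 0.768, 0.0]
force: [-3.8, 1.2, 10.0]
opening: 0.0002
```

Emit:
apply_moves(
  plan=[
    [1,0,0,1,0,0,0],
    [1,0,0,0.5,0,0,0],
    [1,0,0,0,0,0,0],
    [1,0,0,0,0,0,0],
  ],
)

```text
t: 20.25
position: [0.5596, -0.0564, 0.1893]
tool_rot: [-0.001, 0.641, 0.768, 0.001]
force: [-7.8, 1.9, 19.6]
opening: -0.0002
```

Bottomed: z stands still while force climbs to 19.6 N. I'll release and clear away.

Emit:
apply_moves(
  plan=[
    [1,0,0,-4,0,0,0],
    [1,0,0,-15,0,0,0],
    [1,0,0,-40,0,0,0],
    [1,0,0,-40,0,0,0],
    [1,0,0,-40,0,0,0],
    [1,-45,-20,0,0,0,0],
    [1,-45,-20,0,0,0,0],
    [1,-45,-20,0,0,0,0],
    [1,0,0,0,0,0,0],
    [1,0,0,0,0,0,0],
  ],
)

```text
t: 21.5
position: [0.5245, -0.1996, 0.3262]
tool_rot: [-0.0, 0.641, 0.768, 0.0]
force: [1.1, 0.6, -0.3]
opening: -0.0002
```

```bash
python3 look.py 12;  python3 - <<'E'
from h import *
np.set_printoptions(precision=4,suppress=True)
ims=[]
for n in('top','side'):
    d=pickle.load(open(n+'12.pkl','rb')); cv2.imwrite(f'pics/full_{n}12.png',d['img'])
d=pickle.load(open('top12.pkl','rb'));dots(d,PL)
p,r,roi=fit(d,np.r_[PL,PL],fixplate=PL); print(rel(p))
E
```

```text
t 21.50 pos [ 0.5245 -0.1996  0.3262] plate [ -44.2 -513.8] tool y az-plate y az deg -89.98 tilt z [ 1.e-04  5.e-04 -1.e+00] F [ 1.1  0.6 -0.3] op -0.0002 j [-0.34  0.22  0.75  1.8  -0.16  1.18  0.64]
plate [None, None, None, None]
cover [array([39.1, 67.3]), array([ 38.2, -67.6]), array([-39.9,  67.2]), array([-39.2, -68.4])]
[ 0.1881 -0.8637 -0.067 ]
```

View pics/rp_top12.png

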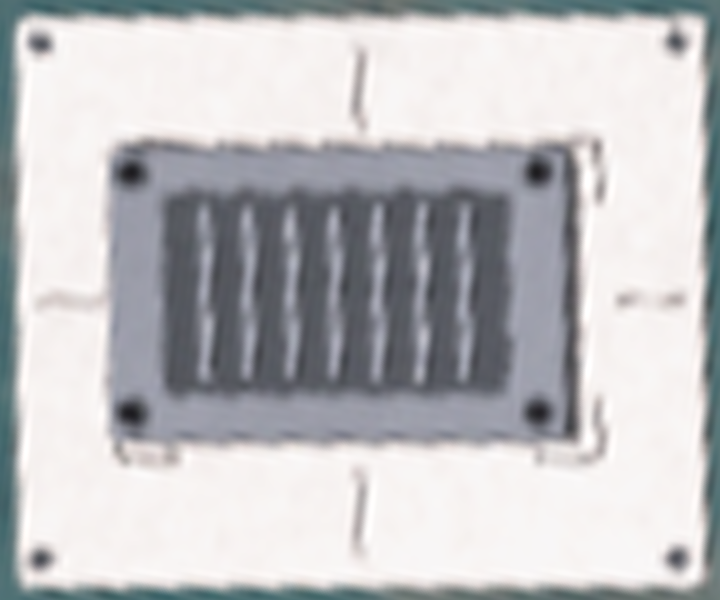

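View pics/full_top12.png

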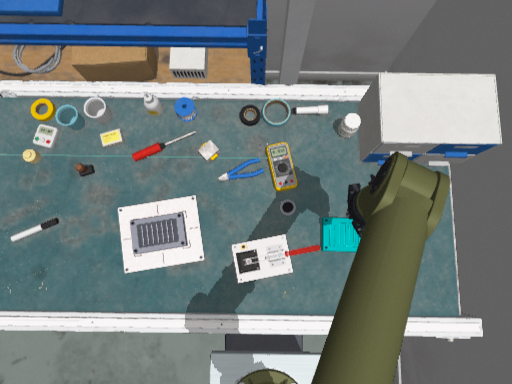

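View pics/full_side12.png

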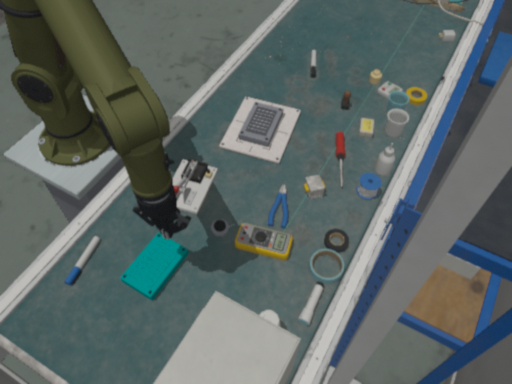

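```bash
python3 - <<'E'
from h import *
np.set_printoptions(linewidth=220)
for n in('top12','side12'):
  d=pickle.load(open(n+'.pkl','rb'));g=d['img'].min(2).astype(np.float32)
  def prof(pts,z):
    w=np.array([[*p2w(*p),z] for p in pts]);q=proj(d,w).astype(np.float32);return cv2.remap(g,q[:,0],q[:,1],cv2.INTER_LINEAR).ravel()
  for z in(.014,.04):
    for nm,ax,rng in(('L',1,range(66,90)),('R',1,range(-84,-60)),('U',0,range(38,62)),('D',0,range(-60,-36))):
      S=np.mean([prof([(o,v) if ax else (v,o) for v in rng],z) for o in((-25,-20,-15,15,20,25) if ax else (-50,-40,-30,30,40,50))],0)
      print(n,z,nm,rng[0],S.astype(int))
E
```

```text
top12 0.014 L 66 [126 140 149 153 155 155 155 155 155 155 155 155 155 155 156 158 163 176 196 217 230 236 238 239]
top12 0.014 R -84 [240 240 240 240 241 241 241 241 240 228 196 160 125 104  93 101 120 139 149 153 156 157 157 158]
top12 0.014 U 38 [140 147 152 153 154 154 154 154 154 152 150 148 154 169 189 207 221 231 237 240 240 240 240 240]
top12 0.014 D -60 [242 242 242 242 242 242 242 242 239 232 222 206 185 164 150 148 150 154 155 156 156 156 155 155]
top12 0.04 L 66 [155 155 155 155 155 156 157 161 173 190 212 228 236 238 239 239 239 239 239 240 240 240 241 241]
top12 0.04 R -84 [240 241 242 241 228 199 165 130 104  90 101 122 140 149 154 156 157 158 158 158 158 158 158 157]
top12 0.04 U 38 [155 155 155 155 154 153 149 146 147 161 180 201 217 229 237 240 240 240 240 241 241 241 241 241]
top12 0.04 D -60 [241 241 241 241 241 241 241 238 230 216 198 177 159 147 147 151 155 156 156 156 156 156 155 152]
side12 0.014 L 66 [ 96  97  98  98  97  95  93  91  89  88  87  88  89  91  94  97 101 105 108 111 113 115 116 117]
side12 0.014 R -84 [175 175 174 174 172 170 167 163 157 150 141 131 121 112 103  96  91  87  85  84  83  84  84  85]
side12 0.014 U 38 [107 102  96  89  85  86  89  92 100 110 118 128 137 146 155 161 168 172 174 175 176 176 177 177]
side12 0.014 D -60 [167 162 156 148 140 132 126 120 115 113 112 110 110 110 110 109 107 105 102 100  98  97  97  98]
side12 0.04 L 66 [126 128 132 136 141 145 150 155 159 162 165 167 168 167 166 163 159 154 147 138 128 117 107  98]
side12 0.04 R -84 [ 84  85  86  89  91  95  98 102 106 110 114 116 118 119 120 121 121 121 121 121 120 119 118 116]
side12 0.04 U 38 [120 120 120 120 118 116 113 107 100  93  89  86  84  88  95 101 109 116 123 130 140 149 158 163]
side12 0.04 D -60 [176 176 177 177 177 177 176 175 173 170 165 160 153 146 138 131 127 124 121 120 119 118 117 114]
```

```bash
python3 -c "
from bench import ctrl
print(ctrl.finish_job())"
```

```text
the job is handed in; nothing more can be done
None
```

The cover lies square inside the corner marks, centred to about 1 mm by my measurements. The start button was pressed fully down afterwards and let go, and the job is handed in at about 21.6 s of the 51 s.

**Moving the cover:** I pushed the cover with both fingertips from the near side, the far side, and the near side again. The last tap was from the right. It was never lifted.

**Cover check, after the button press:**
- The cover's top dots put its centre within about 1 mm of the plate centre.
- The same dots put its turn within about 0.3° of square. Dot positions in pictures taken before and after the press agree to 0.1 mm.
- Some estimates disagreed. In blurred edges, the right lower edge alone suggested the cover sat 2–3 mm to the left. A side-camera shape fit before the press gave 3.9 mm sideways and 0.9° of turn. Averaging opposite edges brought this back to within about 1 mm.

**Button check:** The two cameras disagreed by about 6 mm on where the button is, so I aimed midway. While pressing, the force rose smoothly through 5 N. The tool then stopped moving while the force climbed to about 20 N, so the button was on its stop. I did not measure its return; I only lifted the hand well clear.

**Other things:** In the last pictures the meter, side cutters and transformer look unmoved. The arm was touching nothing at hand-in.

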